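# Shut the red valve under the sliding cover of the air manifold box

## Task

The air screwdriver is going out for service, so shut off its line at the blue air manifold box. With your fingertips push the box's grey cover all the way back along its rails to its stop, without lifting it out of them, then push the red valve handle round its quarter turn until it is fully shut, square across its pipe. Leave the cover open, the black handle as it is, and the loose things round the box where they stand; nothing needs gripping, and nothing may be lifted.

Things in the scene. Friction and masses are not known exactly. Their poses are not given: they have to be found in the camera images.
- manifold: Blue air manifold box fixed to the bench, 240 (its x) x 212 (y) x 64 mm high; side rails and rear stop bar rise to 74 mm. Origin: centre of its underside, on the bench; x to its rear (away from the robot at yaw 0), y to its left, z up. Front half: open well with 2 valves, box x -116 to -10 mm, y -102 to 102 mm, floor 7 mm. Rear half: closed, top 64 mm; the cover slides back over it.
- cover (a joint): Slide of the grey cover, m: 0 = closed over the well, grows toward the rear (box +x) to its stop at 0.110. Starts 0 to 0.012. It stays where it is left; pushing it takes about 2 to 4 N.
- cover_ledge (a point): Middle of the top edge of the black push ledge across the grey cover, 96 mm above the bench; axes as the box's. The ledge is 9 mm thick (box x), 120 mm long (box y) and stands 27 mm above the cover, whose top is 69 mm above the bench. Push its front face toward box +x. The cover spans the box's width and reaches 61 mm before and behind the ledge.
- cover_lift (a joint): How far the cover has been raised off the box, m; 0 = lying down in its rails. Only its weight (0.5 kg) holds it down.
- handle_red (a joint): Turn of the red valve handle, rad: 0 = open, pointing to the box's front (box -x) along its pipe; grows clockwise seen from above to the shut stop at 1.571, then pointing to box +y (left), square across its pipe. Starts 0 to 0.25. It stays where it is left; about 0.1 N m turns it (3 N at 36 mm from the spindle).
- handle_black (a joint): The same for the black handle (0 = open); it starts 0 to 0.06 and shall stay open.
- spindle_red (a point): On the vertical turning axis of the red handle, 45.5 mm above the bench (handle's mid height); axes as the box's. At box x -36 mm, box y -36 or 36 mm (varies). The valve body below reaches 38 mm above the bench within 19 mm of the axis, the gland on the axis 44 mm; the pipe along box x 33.5 mm. 58 mm are free on either side of the open handle before the next handle or the wall.
- tip_red (a point): End of the red handle, 48 mm from its turning axis, at mid height (45.5 mm above the bench). The red sleeve is 13 mm wide and 15 mm high (38 to 53 mm above the bench) and covers 12 to 48 mm from the axis.
- spindle_black (a point): On the turning axis of the black handle, of the same shape and height as the red one, 72 mm beside it. Below these, two couplings and a gauge stick out of the box's front wall, to 155 mm before the box's origin and up to 55 mm above the bench.
- oil_bottle: Bystander: small white and blue oil bottle with a red tip, 35 mm across, 107 mm high, standing at the right of the box (farther right an open carton stands, 130 mm high). Origin: centre of its underside.
- bolt: Bystander: M10 bolt standing on its head, 19 mm across, 42 mm high, at the left of the box. Origin: underside.
- nut: Bystander: steel hexagon nut 30 x 35 x 16 mm lying at the left of the box. Origin: underside.

How it is judged:
On the way, in this order (a step that is already met when the one before it is completed fails the run):
1. the cover is pushed back to its stop (value of joint cover above 0.104 m and value of joint handle_red below 0.4 rad), for 0.2 s.
2. the red handle is pushed fully shut (value of joint handle_red above 1.45 rad), for 0.2 s.
At the end, for the whole second after the job is handed in: The cover lies down in its rails within 8 mm of its rear stop, the red handle is within 7 degrees of its shut stop and at rest, the black handle is within 9 degrees of open, and the bystanders are within 20 mm of where they stood, bottle and bolt upright (value of joint cover above 0.102 m and value of joint cover_lift below 0.004 m and value of joint handle_red above 1.45 rad and not (velocity of joint handle_red above 0.05 rad/s) and not (velocity of joint handle_red below -0.05 rad/s) and value of joint handle_black below 0.15 rad and distance of each of oil_bottle, bolt, nut from where it was at the start of the episode below 0.02 m and angle between each of oil_bottle, bolt's own z axis and vertical below 0.2 rad); the robot touches nothing.
It fails at once if the cover is lifted more than 8 mm (value of joint cover_lift above 0.008 m).
It fails at once if the black handle is turned more than 12 degrees (value of joint handle_black above 0.21 rad).
It fails at once if a bystander is moved more than 25 mm, lifted or carried (distance of any of oil_bottle, bolt, nut from where it was at the start of the episode above 0.025 m).
It also fails if it takes over 48 s, if anything falls off the work surface, if the arm or the gripper's body presses on something with over 40 N, if the wrist force passes 120 N, or if a joint passes its speed limit or range.

## Robot

A 6-joint arm with a two-finger parallel gripper is mounted at the origin on a cart in front of the work surface, level with it; the furniture and walls round the work are solid. World frame = base frame: x ahead of the robot, y to its left, z up, the work surface at z = 0. Lengths are in m, angles in rad, forces in N, time in s.
With the tool pointing down it reaches from about 0.3 to 0.775 m from the base axis. Payload 14.6 kg.
Tool frame: the origin (TCP) lies on the centre line of the jaws, within the pads' length; the fingertips stand 14 mm ahead of it and the grasp point (between the pads) lies 5 mm behind it; x points along the fingers, y is the direction in which the jaws open and shut, and the axes are right-handed (so a half turn about x gives the same grasp; the last joint's range is limited). The gripper opens to 94 mm and grips with 3 to 60 N. Pads are 16 mm wide; open, the fingers measure 119 mm over their backs; the gripper's body (75 mm by 177 mm) begins 78 mm behind the grasp point.
Start: joints at [1.054, 0.3, 1.521, -0, 1.321, -0.067], TCP at [0.239, 0.495, 0.219] pointing down, gripper open.
Joint ranges: [-3.03, 3.03], [-0.79, 2.21], [0.23, 2.52], [-1.04, 4.18], [0, 3.07], [-2.55, 2.55]. Speed limits (rad/s): [2.22, 2.22, 2.57, 3.14, 3.14, 3.14].

## Interface

Orientations are given as [roll, pitch, yaw] about the fixed x, y, z axes, in that order (R = Rz(yaw) Ry(pitch) Rx(roll)).
In Python, from station import * gives the robot as it stands. The module is installed in compiled form; this text tells all that it offers.
- The arm moves only by the shell command python3 -m handwheel 'ROWS' [FORCE]. ROWS is JSON, a list of rows, each a list of 3 entries, a list of its own where there are three numbers: the shift along the tool's x, y, z in mm, then the turn about the tool's x in rad, then the gripper command: -1 is fully open, 1 is shut, values between are in proportion. In form: [[[dx, dy, dz], spin, gripper], ...]. A call has exactly 5 rows; each row is the pose to reach, as a shift and turn from the pose measured when the call began, along the tool's axes at that moment; what a row does not reach only later rows make up. A row lasts 1/10 s, in which the tool goes at most 50 mm and 8.59 degrees, less where a joint would pass 70% of its speed; a pose out of reach is approached as far as the arm can. A call with a gripper value outside its range is refused whole. The fingers move at their own pace and stop on an object; FORCE is the grip in N (left out, the last holds). Time passes only in rows, so rows that repeat a pose let the fingers close, or fill a call up. It gives the time, the measured TCP pose, the force and the opening at its end, in the units of the state.
- get_obs(): the state, without advancing time (a new reading comes with each control period).
- camera(name): name is "side" or "top"; returns (picture, depth): 420x560x3 uint8, blue, green, red; 420x560 float32, m along the optical axis (not along the pixel's ray), 0 where there is no reading.
- camera_info(name): a dict with "fx", "fy", "cx", "cy" (pixels), "extrinsics" (4x4, takes a point from camera to world coordinates). Camera axes: x right, y down, z forward; pixel columns grow to the right and rows downward; lengths in m; the calibration is good to about 2 mm. A picture is of the moment at which its call begins. camera_info takes no time and is no camera call.
- hand_in(): hands the job in, once; it reports no verdict.
The state is a dict: "time_s": time; "qpos": joint angles; "joint_vel": joint speeds; "tau": joint torques, N m; "ee_pos": TCP position; "eef_rot": TCP orientation; "force": force on the tool from outside, world axes, zero at the start; "moment": the same for the moment, N m; "grip_width": finger opening in m.
Only numpy, scipy, OpenCV 4.12 (cv2) and the standard library are available. Lean on these libraries where they do the work, as an engineer would, in place of code of your own. Each camera call takes 0.05 s, during which the arm holds its last target. There are 200 camera calls.

## Working session

There is one attempt and no reset: what is moved stays moved. The work goes in short steps, Python scripts to look and compute and a shell command to move; the robot and the scene stay as the last step left them, time stands still between calls to the robot, and variables do not carry over. Pictures are saved under pics/ and viewed, about 8 in all and at most 12, crops included, and the job is handed in when it is done.

```bash
mkdir -p pics; cat > h.py <<'E'
from station import *
import numpy as np, cv2
def px(name,pts,D=None,z=None):
    i=camera_info(name);E=np.array(i["extrinsics"]);out=[]
    for u,v in pts:
        r=np.array([(u-i["cx"])/i["fx"],(v-i["cy"])/i["fy"],1.])
        if z is not None:
            d=E[:3,:3]@r; s=(z-E[2,3])/d[2]
        else:
            w=D[int(v)-1:int(v)+2,int(u)-1:int(u)+2]; s=np.median(w[w>0]) if (w>0).any() else np.nan
        out.append(E[:3,:3]@(r*s)+E[:3,3])
    return np.array(out)
E
python3 - <<'E'
from h import *
for n in("top","side"):
    p,d=camera(n);cv2.imwrite(f"pics/{n}0.png",p);np.save(f"{n}0.npy",d)
    print(n,np.round(camera_info(n)["extrinsics"],3).tolist())
o=get_obs();print({k:np.round(v,3).tolist() for k,v in o.items()})
E
```

```text
top [[0.006, -0.987, 0.162, 0.338], [-1.0, -0.003, 0.016, -0.04], [-0.016, -0.162, -0.987, 0.943], [0.0, 0.0, 0.0, 1.0]]
side [[-0.988, -0.06, 0.143, 0.357], [-0.154, 0.519, -0.841, 0.687], [-0.024, -0.852, -0.522, 0.549], [0.0, 0.0, 0.0, 1.0]]
{'time_s': 0.1, 'qpos': [1.054, 0.3, 1.522, -0.0, 1.321, -0.067], 'joint_vel': [-0.001, -0.0, -0.002, 0.0, -0.002, 0.001], 'tau': [0.001, -53.265, -35.328, 0.071, 0.023, -0.0], 'ee_pos': [0.239, 0.495, 0.219], 'eef_rot': [-1.633, 1.57, -2.083], 'force': [-0.135, -0.817, -1.251], 'moment': [-0.055, 0.003, -0.018], 'grip_width': 0.094}
```

View pics/top0.png

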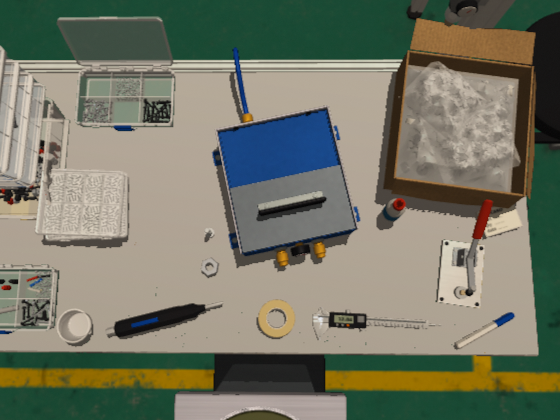

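View pics/side0.png

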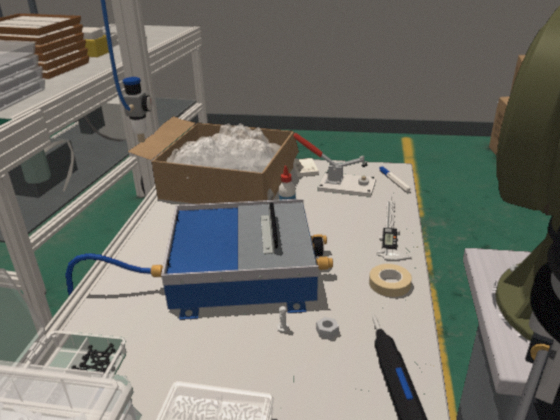

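The top view shows the blue box yawed, with corners at about (217,130), (328,108), (356,230) and (240,254). The ledge runs from (259,209) to (326,197), and the bolt (209,234), nut (209,267) and bottle (395,209) stand clear. I'll enlarge it for measuring.

```bash
python3 - <<'E'
from h import *
p=cv2.imread("pics/top0.png")[95:275,200:420]
cv2.imwrite("pics/crop0.png",cv2.resize(p,None,fx=3.3,fy=3.3,interpolation=cv2.INTER_CUBIC))
E
```

```text
(no output)
```

View pics/crop0.png

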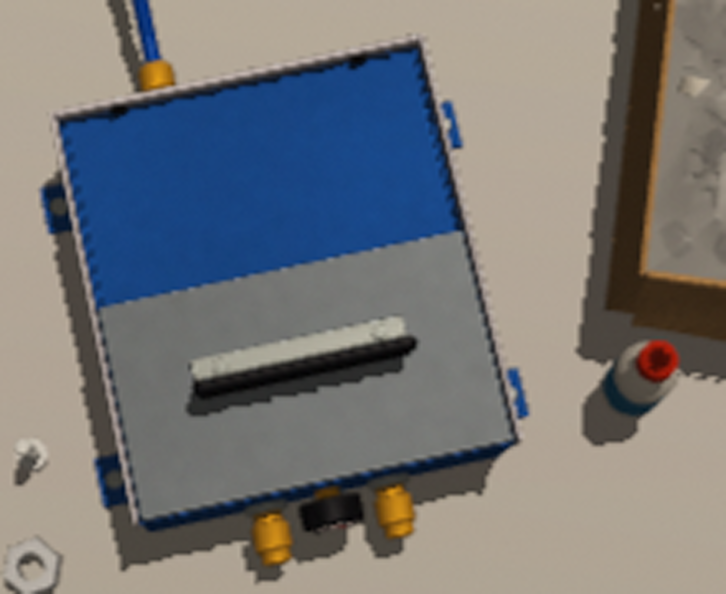

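The crop (3.3x, offset 200,95) shows the rail corners at crop (57,117), (421,40), (517,438) and (138,520). The ledge shows as a black bar from (197,390) to (415,343) with a light strip behind it.

```bash
python3 - <<'E'
from h import *
D=np.load("top0.npy")
f=lambda P:[(200+(u+.5)/3.3-.5,95+(v+.5)/3.3-.5) for u,v in P]
C=px("top",f([(57,117),(421,40),(517,438),(138,520)]),z=.074)
print("corners RL RR FR FL",C.round(4).tolist())
e=lambda a,b:(a-b)
print("sides",[round(float(np.linalg.norm(C[i]-C[(i+1)%4])),4) for i in range(4)])
X=(C[0]-C[3]+C[1]-C[2]);Y=(C[0]-C[1]+C[3]-C[2]);
print("yaw",np.arctan2(X[1],X[0]),np.arctan2(-Y[0],Y[1]))
yaw=(np.arctan2(X[1],X[0])*1+np.arctan2(-Y[0],Y[1]))/2
c=C.mean(0);print("centre",c)
R=np.array([[np.cos(yaw),-np.sin(yaw)],[np.sin(yaw),np.cos(yaw)]])
# depth cloud in box frame
v,u=np.mgrid[95:275,200:370];pts=px("top",list(zip(u.ravel(),v.ravel())),D)
q=np.c_[(pts[:,:2]-c[:2])@R,pts[:,2]]
m=(abs(q[:,0])<.13)&(abs(q[:,1])<.12)
l=m&(q[:,2]>.085)&(abs(q[:,1])<.08);t=q[l]
print("ledge n",l.sum(),"z max",t[:,2].max(),"x",np.percentile(t[:,0],[2,50,98]),"y",np.percentile(t[:,1],[1,50,99]))
for y in(-.03,0,.03):
    s=q[m&(abs(q[:,1]-y)<.002)];s=s[np.argsort(s[:,0])];s=s[(s[:,0]>-.09)&(s[:,0]<-.0)];print(np.round(s[:,[0,2]]*1000).astype(int).tolist())
n=[(395,209),(209,234),(209,267)];print(px("top",n,D).round(3).tolist())
E
```

```text
corners RL RR FR FL [[0.6357, 0.0824, 0.074], [0.6816, -0.1244, 0.074], [0.453, -0.1741, 0.074], [0.4072, 0.0326, 0.074]]
sides [0.2119, 0.2339, 0.2116, 0.2339]
yaw 0.21433083788726381 0.2180406042353607
centre [ 0.5443649  -0.04586003  0.074     ]
ledge n 390 z max 0.09857715713824933 x [-0.05983704 -0.05636905 -0.05078123] y [-0.05837685  0.00095078  0.06048559]
[[-90, 69], [-89, 68], [-88, 69], [-88, 69], [-86, 69], [-86, 69], [-84, 69], [-84, 69], [-83, 70], [-82, 69], [-82, 69], [-80, 68], [-80, 68], [-79, 69], [-78, 69], [-77, 68], [-76, 68], [-75, 68], [-74, 68], [-74, 68], [-73, 69], [-72, 68], [-71, 69], [-71, 69], [-69, 69], [-69, 69], [-67, 69], [-67, 69], [-66, 69], [-65, 69], [-65, 69], [-63, 69], [-63, 69], [-61, 68], [-61, 69], [-60, 69], [-59, 70], [-59, 92], [-59, 80], [-59, 89], [-59, 97], [-59, 97], [-59, 97], [-58, 72], [-57, 98], [-57, 98], [-56, 98], [-55, 98], [-54, 97], [-53, 97], [-52, 96], [-51, 95], [-51, 93], [-47, 73], [-45, 71], [-44, 71], [-43, 71], [-43, 71], [-41, 71], [-41, 71], [-40, 71], [-39, 72], [-39, 71], [-37, 72], [-37, 71], [-35, 71], [-35, 
[... 2060 characters left out ...]
98], [-54, 97], [-53, 98], [-52, 96], [-51, 94], [-47, 74], [-45, 72], [-45, 71], [-43, 71], [-43, 71], [-42, 71], [-41, 71], [-41, 71], [-39, 71], [-39, 70], [-37, 70], [-37, 70], [-35, 70], [-35, 70], [-33, 69], [-33, 69], [-32, 69], [-31, 69], [-31, 69], [-29, 69], [-29, 69], [-28, 70], [-27, 70], [-26, 69], [-25, 70], [-24, 69], [-23, 69], [-23, 70], [-22, 69], [-21, 70], [-20, 69], [-19, 69], [-18, 69], [-18, 69], [-16, 69], [-16, 69], [-14, 69], [-14, 69], [-14, 70], [-12, 69], [-12, 70], [-10, 69], [-10, 70], [-8, 69], [-8, 70], [-7, 69], [-6, 70], [-5, 69], [-4, 69], [-4, 69], [-2, 69], [-2, 69], [-1, 69], [0, 70]]
[[0.486, -0.243, 0.08], [0.447, 0.101, 0.013], [0.384, 0.101, 0.001]]
```

```bash
cat >> h.py <<'E'
from scipy.spatial.transform import Rotation as Ro
YAW=.216; C=np.array([.5444,-.0459,0]); B=Ro.from_euler("z",YAW)
def box(p): return C+B.apply(p)
def tool():
    o=get_obs(); return np.array(o["ee_pos"]),Ro.from_euler("xyz",o["eef_rot"])
def to(p):  # box point in mm shift along tool axes for TCP
    e,R=tool(); print("box->tool mm",(R.inv().apply(box(np.array(p))-e)*1000).round(1))
def st():
    e,R=tool();o=get_obs();print(round(o["time_s"],2),"TCP box mm",(B.inv().apply(e-C)*1000).round(1),"z in base mm",e[2].round(4))
    print("tool axes in box\n",(B.inv()*R).as_matrix().round(3),"F",np.round(o["force"],1),"w",o["grip_width"],"q",np.round(o["qpos"],2))
E
python3 -c "
from h import *
st();to([-.085,0,.16]);to([-.085,0,.089]);print(box([-.085,0,.16]))"
```

```text
0.1 TCP box mm [-182.3  593.9  219. ] z in base mm 0.219
tool axes in box
 [[-0.001  0.618  0.786]
 [-0.001  0.786 -0.618]
 [-1.    -0.001 -0.   ]] F [-0.1 -0.8 -1.3] w 0.09388633059024741 q [ 1.05  0.3   1.52 -0.    1.32 -0.07]
box->tool mm [  59.4 -406.8  443.4]
box->tool mm [ 130.4 -406.8  443.4]
[ 0.46137518 -0.06411757  0.16      ]
```

```bash
python3 -m handwheel '[[[0,-33,36],0.15,1],[[0,-67,73],0.3,1],[[0,-100,110],0.45,1],[[0,-134,146],0.6,1],[[0,-167,183],0.75,1]]' 20; python3 -c "
from h import *
st();to([-.085,0,.16])"
```

```text
time_s: 0.6
ee_pos: [0.3313, 0.2633, 0.219]
eef_rot: [-0.916, 1.57, -2.121]
force: [0.1, 0.9, -0.5]
grip_width: 0.0573
0.6 TCP box mm [-141.9  347.7  219. ] z in base mm 0.219
tool axes in box
 [[-0.001  0.989  0.149]
 [-0.001  0.149 -0.989]
 [-1.    -0.001  0.001]] F [ 0.1  0.9 -0.5] w 0.05734874732695802 q [ 0.59  0.01  1.85 -0.    1.28  0.22]
box->tool mm [ 59.2   4.6 352.2]
```

```bash
python3 -m handwheel '[[[0,0,45],0.05,1],[[0,0,90],0.1,1],[[0,0,135],0.15,1],[[10,0,180],0.15,1],[[20,0,225],0.15,1]]'; python3 -c "
from h import *
st();to([-.09,0,.12])"
```

```text
time_s: 1.1
ee_pos: [0.4119, 0.0512, 0.199]
eef_rot: [-0.134, 1.57, -1.49]
force: [1.7, 0.9, -0.2]
grip_width: 0.0177
1.1 TCP box mm [-108.6  123.3  199. ] z in base mm 0.199
tool axes in box
 [[-0.     1.    -0.001]
 [-0.001 -0.001 -1.   ]
 [-1.    -0.     0.001]] F [ 1.7  0.9 -0.2] w 0.017677236191734325 q [ 0.04  0.01  1.9  -0.    1.23 -0.18]
box->tool mm [ 79.1  18.7 123.2]
```

Tool axes are now aligned with the box: y = box +x, z = box −y, x = down.

```bash
python3 -m handwheel '[[[0,5,40],0,1],[[20,10,80],0,1],[[50,15,123],0,1],[[79,18,123],0,1],[[79,18,123],0,1]]'; python3 - <<'E'
from h import *
st();to([-.09,0,.088])
p,d=camera("side");cv2.imwrite("pics/s1.png",cv2.resize(p[160:340,130:370],None,fx=3.2,fy=3.2,interpolation=cv2.INTER_CUBIC))
E
```

```text
time_s: 1.6
ee_pos: [0.454, -0.0656, 0.1168]
eef_rot: [-1.867, 1.564, 3.059]
force: [-0.9, 0.8, 0.8]
grip_width: 0.0008
1.6 TCP box mm [-9.250e+01  1.000e-01  1.168e+02] z in base mm 0.1168
tool axes in box
 [[-0.006  1.    -0.003]
 [ 0.002 -0.003 -1.   ]
 [-1.    -0.006 -0.002]] F [-0.9  0.8  0.8] w 0.0007915634088394186 q [-0.22  0.22  1.88 -0.    1.05 -0.44]
box->tool mm [28.8  2.7  0.1]
```

View pics/s1.png

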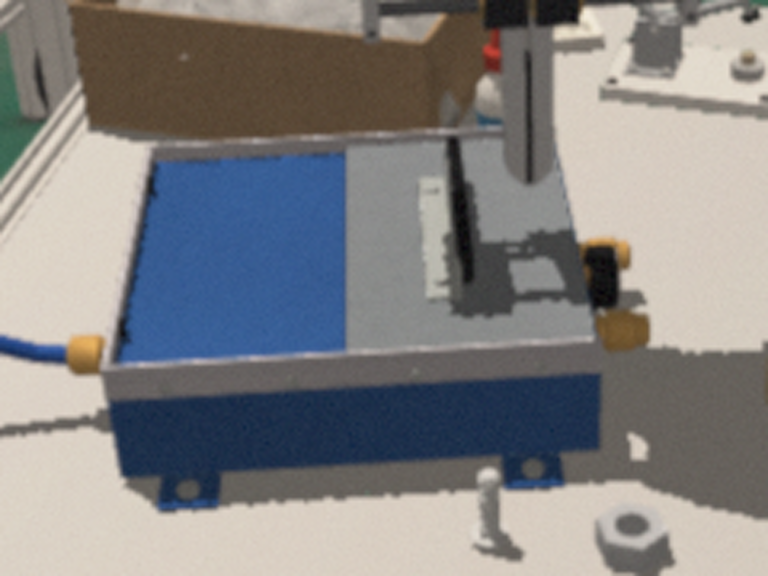

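The closed fingertips (crop (530,180)) are above the cover, in front of the black ledge (460,210). I'll lower them and start the push.

```bash
python3 -m handwheel '[[[15,0,0],0,1],[[27,0,0],0,1],[[27,8,0],0,1],[[27,18,0],0,1],[[27,28,0],0,1]]'; python3 -m handwheel '[[[0,8,0],0,1],[[0,16,0],0,1],[[0,24,0],0,1],[[0,32,0],0,1],[[0,40,0],0,1]]'; python3 -c "
from h import *
st();to([.037,0,.089])"
```

```text
time_s: 2.15
ee_pos: [0.4833, -0.0588, 0.093]
eef_rot: [-1.708, 1.568, -3.064]
force: [-3.3, 0.9, 1.6]
grip_width: 0.0005
time_s: 2.65
ee_pos: [0.5231, -0.0501, 0.0929]
eef_rot: [-1.702, 1.568, -3.058]
force: [-1.9, -0.1, 2.4]
grip_width: 0.0003
2.65 TCP box mm [-21.8   0.5  92.9] z in base mm 0.0929
tool axes in box
 [[-0.003  1.    -0.001]
 [ 0.    -0.001 -1.   ]
 [-1.    -0.003 -0.   ]] F [-1.9 -0.1  2.4] w 0.00028661346533856555 q [-0.16  0.39  1.72 -0.    1.04 -0.38]
box->tool mm [ 3.8 58.8  0.4]
```

```bash
python3 -m handwheel '[[[1,10,0],0,1],[[2,20,0],0,1],[[2,30,0],0,1],[[2,40,0],0,1],[[2,48,0],0,1]]'; python3 -m handwheel '[[[0,3,0],0,1],[[0,5,0],0,1],[[0,8,0],0,1],[[0,10,0],0,1],[[0,12,0],0,1]]'; python3 -c "
from h import *
st()"
```

```text
time_s: 3.15
ee_pos: [0.5707, -0.0396, 0.0906]
eef_rot: [-1.718, 1.568, -3.073]
force: [-3.2, -1.4, 2.4]
grip_width: 0.0006
time_s: 3.65
ee_pos: [0.579, -0.0378, 0.0905]
eef_rot: [-1.703, 1.558, -3.059]
force: [-44.4, -9.1, 26.4]
grip_width: 0.0002
3.65 TCP box mm [35.5  0.5 90.5] z in base mm 0.0905
tool axes in box
 [[-0.013  1.    -0.001]
 [ 0.002 -0.001 -1.   ]
 [-1.    -0.013 -0.002]] F [-44.4  -9.1  26.4] w 0.00019195796049578534 q [-0.13  0.51  1.55 -0.    1.1  -0.34]
```

Reached the stop, with the force rising to 44 N. I'll back off, rise and look into the well.

```bash
python3 -m handwheel '[[[0,-3,0],0,1],[[0,-15,0],0,1],[[-25,-25,0],0,1],[[-60,-25,0],0,1],[[-90,-25,0],0,1]]'; python3 -m handwheel '[[[-30,-10,40],0,1],[[-30,-10,80],0,1],[[-30,-10,120],0,1],[[-30,-10,160],0,1],[[-30,-10,160],0,1]]'; python3 - <<'E'
from h import *
st()
p,d=camera("top");cv2.imwrite("pics/top1.png",p);np.save("top1.npy",d)
cv2.imwrite("pics/crop1.png",cv2.resize(p[100:275,200:400],None,fx=3.4,fy=3.4,interpolation=cv2.INTER_CUBIC))
E
```

```text
time_s: 4.15
ee_pos: [0.5558, -0.0431, 0.1826]
eef_rot: [-1.695, 1.559, -3.051]
force: [0.0, -0.5, 0.4]
grip_width: 0.0002
time_s: 4.65
ee_pos: [0.5805, -0.2055, 0.212]
eef_rot: [-1.64, 1.559, -3.0]
force: [-0.3, 0.1, -0.9]
grip_width: 0.0004
4.65 TCP box mm [   1.1 -163.6  212. ] z in base mm 0.212
tool axes in box
 [[-0.011  1.    -0.005]
 [ 0.001 -0.005 -1.   ]
 [-1.    -0.011 -0.001]] F [-0.3  0.1 -0.9] w 0.00036466647290889914 q [-0.4   0.46  1.32 -0.01  1.37 -0.61]
```

View pics/crop1.png

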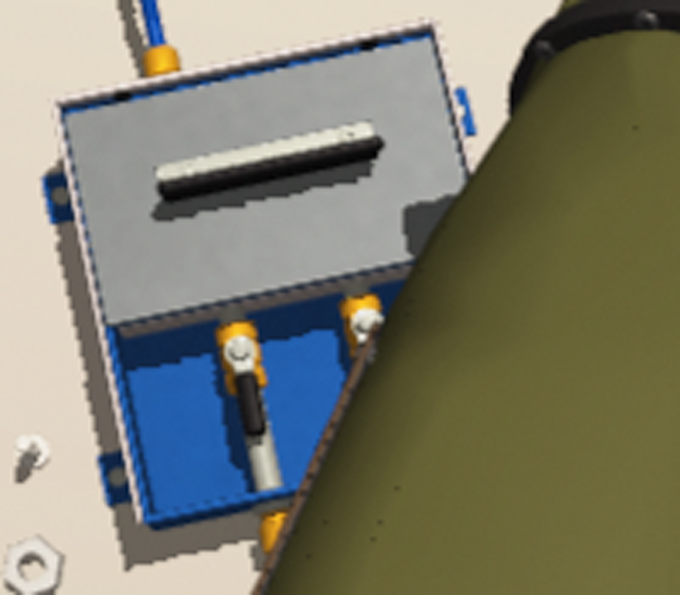

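The cover is at the rear. The black handle is on the left, with its spindle at crop (239,350). The red one is on the right, with its spindle at (367,322) and its handle hidden by the arm. So spindle_red is at box y −36. I'll check the frame against the spindles and look from the side.

```bash
python3 - <<'E'
from h import *
f=lambda P:[(200+(u+.5)/3.4-.5,100+(v+.5)/3.4-.5) for u,v in P]
P=f([(239,350),(367,322)]);D=np.load("top1.npy")
for k in (px("top",P,D),px("top",P,z=.05)): print((B.inv().apply(k-C)*1000).round(1))
L=px("top",f([(168,190),(378,145)]),z=.096);print("ledge",(B.inv().apply(L-C)*1000).round(1))
to([-.07,-.066,.12])
p,d=camera("side");cv2.imwrite("pics/s2.png",cv2.resize(p[180:340,150:370],None,fx=3.4,fy=3.4,interpolation=cv2.INTER_CUBIC))
E
```

```text
[[-35.5  37.   53.3]
 [-35.  -35.1  52.6]]
[[-34.9  36.9  50. ]
 [-34.5 -35.4  50. ]]
ledge [[ 49.2  56.6  96. ]
 [ 49.6 -57.8  96. ]]
box->tool mm [ 93.  -70.8 -95. ]
```

View pics/s2.png

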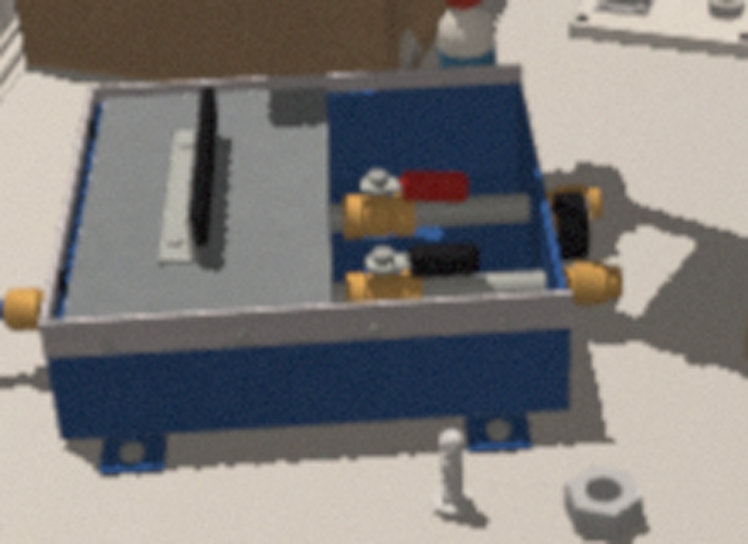

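The frame agrees with the spindles to about 1 mm. In the side crop the red handle, (400–468,185), points to the front and is still open, and the cover lies flat at the rear. I'll move to the right of the red handle.

```bash
python3 -m handwheel '[[[0,-25,-32],0,1],[[0,-50,-65],0,1],[[20,-71,-95],0,1],[[60,-71,-95],0,1],[[92,-71,-95],0,1]]'; python3 -c "
from h import *
st();to([-.069,-.066,.056])"
```

```text
time_s: 5.25
ee_pos: [0.4892, -0.1222, 0.1207]
eef_rot: [-1.669, 1.561, -3.024]
force: [0.8, -0.1, 0.1]
grip_width: 0.0002
5.25 TCP box mm [-70.3 -62.7 120.7] z in base mm 0.1207
tool axes in box
 [[-0.01   1.    -0.   ]
 [ 0.001 -0.    -1.   ]
 [-1.    -0.01  -0.001]] F [ 0.8 -0.1  0.1] w 0.00019851924947060853 q [-0.32  0.31  1.75 -0.    1.09 -0.53]
box->tool mm [64.7  1.9  3.4]
```

```bash
python3 -m handwheel '[[[20,2,4],0,1],[[40,2,4],0,1],[[55,2,4],0,1],[[65,2,4],0,1],[[65,2,4],0,1]]'; python3 -c "
from h import *
st()
for a in [(-.069,-.05),(-.0737,-.0393),(-.0745,-.0259),(-.0678,-.0113),(-.0555,-.001)]: to([*a,.056])"
```

```text
time_s: 5.75
ee_pos: [0.4909, -0.1248, 0.055]
eef_rot: [-1.731, 1.56, -3.085]
force: [-1.2, -0.5, 0.1]
grip_width: 0.0003
5.75 TCP box mm [-69.2 -65.6  55. ] z in base mm 0.055
tool axes in box
 [[-0.011  1.     0.001]
 [ 0.002  0.001 -1.   ]
 [-1.    -0.011 -0.002]] F [-1.2 -0.5  0.1] w 0.00031348809374640973 q [-0.32  0.42  1.79 -0.01  0.95 -0.53]
box->tool mm [ -1.    0.2 -15.6]
box->tool mm [ -0.9  -4.5 -26.4]
box->tool mm [ -0.9  -5.3 -39.8]
box->tool mm [ -1.    1.4 -54.3]
box->tool mm [ -1.1  13.7 -64.6]
```

```bash
python3 -m handwheel '[[[-1,0,-8],0,1],[[-1,0,-16],0,1],[[-1,-4,-26],0,1],[[-1,-5,-33],0,1],[[-1,-5,-40],0,1]]'; python3 -m handwheel '[[[0,3,-7],0,1],[[0,7,-14],0,1],[[0,12,-19],0,1],[[0,18,-24],0,1],[[0,20,-24],0,1]]';python3 -c "
from h import *
st()"
```

```text
time_s: 6.25
ee_pos: [0.4775, -0.0865, 0.0568]
eef_rot: [-1.628, 1.561, -2.982]
force: [0.6, -4.1, 1.0]
grip_width: 0.0005
time_s: 6.75
ee_pos: [0.4921, -0.0577, 0.0564]
eef_rot: [-1.713, 1.56, -3.066]
force: [-3.5, 1.2, 1.2]
grip_width: 0.0001
6.75 TCP box mm [-53.6  -0.3  56.4] z in base mm 0.0564
tool axes in box
 [[-0.01   1.     0.002]
 [ 0.001  0.002 -1.   ]
 [-1.    -0.01  -0.001]] F [-3.5  1.2  1.2] w 0.00013799273667483407 q [-0.19  0.39  1.82 -0.    0.94 -0.4 ]
```

Not yet at the stop, since the force is only about 3.5 N. I'll push on gently.

```bash
python3 -m handwheel '[[[0,1,0],0,1],[[0,2,0],0,1],[[0,3,0],0,1],[[0,4,0],0,1],[[0,5,0],0,1]]';python3 -c "
from h import *
st()"
```

```text
time_s: 7.25
ee_pos: [0.4939, -0.0569, 0.0557]
eef_rot: [-1.755, 1.552, -3.108]
force: [-28.8, -6.5, 18.4]
grip_width: 0.0007
7.25 TCP box mm [-51.7   0.   55.7] z in base mm 0.0557
tool axes in box
 [[-0.019  1.     0.002]
 [ 0.003  0.002 -1.   ]
 [-1.    -0.019 -0.003]] F [-28.8  -6.5  18.4] w 0.0006631704940275023 q [-0.19  0.4   1.81 -0.01  0.95 -0.4 ]
```

Firm stop at 29 N. I'll back off toward the front, rise, then clear the view to the right front.

```bash
python3 -m handwheel '[[[0,-4,0],0,1],[[0,-15,0],0,1],[[-25,-18,0],0,1],[[-70,-18,0],0,1],[[-115,-18,0],0,1]]'; python3 -m handwheel '[[[-20,0,-45],0,1],[[-30,0,-90],0,1],[[-30,0,-135],0,1],[[-30,0,-180],0,1],[[-30,0,-225],0,1]]'; python3 - <<'E'
from h import *
st()
p,d=camera("top");cv2.imwrite("pics/top2.png",p);np.save("top2.npy",d)
s,_=camera("side")
a=cv2.resize(p[100:280,195:415],(440,360),interpolation=cv2.INTER_CUBIC);a=cv2.resize(p[100:280,195:415],(733,600),interpolation=cv2.INTER_CUBIC)
cv2.imwrite("pics/crop2.png",a);cv2.imwrite("pics/s3.png",cv2.resize(s[150:350,130:370],None,fx=3,fy=3,interpolation=cv2.INTER_CUBIC))
E
```

```text
time_s: 7.75
ee_pos: [0.4778, -0.0608, 0.1723]
eef_rot: [-1.78, 1.551, -3.133]
force: [0.6, 0.2, -0.1]
grip_width: 0.0003
time_s: 8.25
ee_pos: [0.4291, 0.1604, 0.2034]
eef_rot: [-1.816, 1.553, 3.113]
force: [0.5, -0.2, -0.3]
grip_width: 0.0004
8.25 TCP box mm [-68.5 226.2 203.4] z in base mm 0.2034
tool axes in box
 [[-0.018  1.     0.001]
 [ 0.004  0.001 -1.   ]
 [-1.    -0.018 -0.004]] F [ 0.5 -0.2 -0.3] w 0.0003614291160153081 q [0.27 0.12 1.78 0.01 1.26 0.06]
```

View pics/crop2.png

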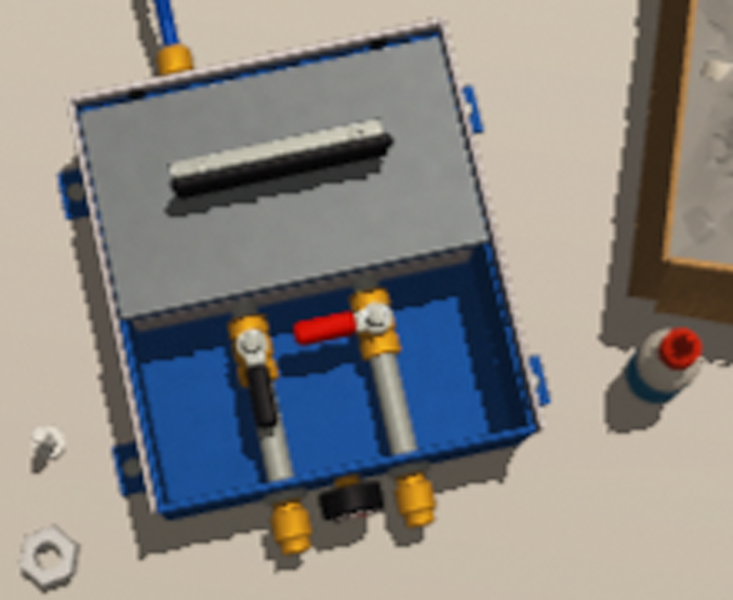

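View pics/s3.png

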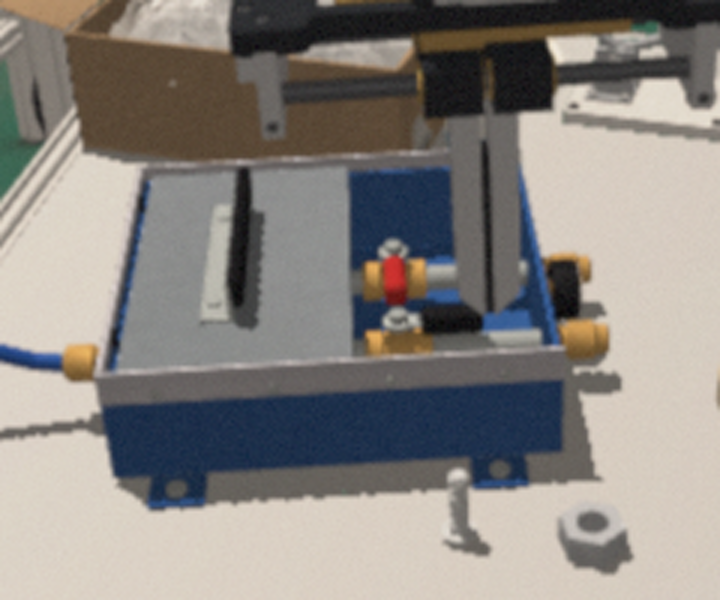

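Red is square across its pipe (spindle (376,320), tip (300,331)) and black is still along its own. The cover lies flat at the rear and the loose things look unmoved. I'll check the numbers and hand in.

```bash
python3 - <<'E'
from h import *
k=733/220
f=lambda P:[(195+(u+.5)/k-.5,100+(v+.5)/k-.5) for u,v in P]
P=(B.inv().apply(px("top",f([(376,319),(298,331),(251,344),(268,424),(276,159)]),z=.052)-C)*1000);print(P.round(1))
h=P[1]-P[0];b=P[3]-P[2];print("red",np.degrees(np.arctan2(h[1],-h[0])),"black",np.degrees(np.arctan2(b[1],-b[0])))
D=np.load("top2.npy");v,u=np.mgrid[105:170,225:320];q=B.inv().apply(px("top",list(zip(u.ravel(),v.ravel())),D)-C)
t=q[(q[:,2]>.085)];print("ledge x, z",np.median(t[:,0]),t[:,2].max());c=q[(q[:,0]>.07)&(q[:,0]<.1)&(abs(q[:,1])<.08)];print("cover z",np.median(c[:,2]))
a,b=[cv2.imread(f"pics/top{i}.png").astype(int) for i in(0,2)];g=abs(a-b).max(2)>60
print("changed px bolt/nut/bottle",g[220:282,195:222].sum(),g[190:232,380:410].sum())
print("black start? force",np.round(get_obs()["force"],1))
E
```

```text
[[-36.8 -34.6  52. ]
 [-34.2   9.7  52. ]
 [-35.9  37.   52. ]
 [-82.2  37.2  52. ]
 [ 66.3   0.7  52. ]]
red 93.31276997590446 black 0.16582659588631707
ledge x, z 0.04998899166221093 0.09890527218944134
cover z 0.06913029207382582
changed px bolt/nut/bottle 0 0
black start? force [ 1.2 -0.6 -1.6]
```

```bash
python3 -c "
from station import *
print(hand_in())"
```

```text
the job is handed in; nothing more can be done
None
```

The red valve is shut, the cover is open at its rear stop, and the job was handed in at about 8.4 s. `hand_in()` reports no verdict.

**What I did:** I pushed the cover back by its ledge with the closed fingertips until it met a firm stop (about 44 N). I then pushed the red handle round from its right side to its shut stop (about 29 N) and withdrew clear.

**Last checks:**
- **Red handle:** measured at about 93°. That is past its 90° stop, so the reading is off by about 3°, but it agrees with fully shut.
- **Black handle:** about 0° (open).
- **Cover:** lying flat, with its top at 69 mm. The ledge travelled about 106 mm from a start position I did not measure (0 to 12 mm), so only the firm stop shows that it is fully back.
- **Bottle, bolt and nut:** no pixel changes in the top picture between start and end.
- **Robot:** nothing touched, with force readings only at noise level.

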